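# Hang the rinsed hand grater over the drip tray

## Robot

A 6-joint arm with a two-finger parallel gripper is mounted at the origin on a cart in front of the work surface, level with it; the furniture and walls round the work are solid. World frame = base frame: x ahead of the robot, y to its left, z up, the work surface at z = 0. Lengths are in m, angles in rad, forces in N, time in s.
With the tool pointing down it reaches from about 0.35 to 0.875 m from the base axis. Payload 15.5 kg.
Tool frame: the origin (TCP) lies midway between the tips of the shut fingers; the grasp point (between the pads) lies 19 mm behind it (r.grip_point_offset is the distance from the TCP to the grasp point, in m); z points along the fingers, y is the line along which they close (so a half turn about z gives the same grasp; the last joint's range is limited). The gripper opens to 85 mm and grips with 20 to 120 N. Pads are 22 mm wide; open, the fingers measure 114 mm over their backs; the gripper's body (76 mm by 85 mm) begins 54 mm behind the grasp point. The pads swing forward as they close: fully open they stand 13 mm farther back than shut.
Start: joints at [-1.399, 0.494, 1.345, -0, 1.302, -0.096], TCP at [0.165, -0.603, 0.231] pointing down, gripper open.
Joint ranges: [-2.91, 2.91], [-0.82, 2.16], [0.22, 2.67], [-1.22, 4.37], [0.12, 2.79], [-3.08, 3.08]. Speed limits (rad/s): [1.89, 1.89, 2.57, 3.01, 3.01, 3.01].

## Interface

Orientations are given as a unit quaternion [w, x, y, z].
In Python, from station import r gives the robot as it stands.
- The arm moves only by the tool step_arm, never from a script. Its argument "targets" is a list of rows, each a list of 4 numbers: the shift along the world's x, y, z in m, then the turn about the world's z in degrees. A call has exactly 10 rows; each row shifts and turns the commanded pose from where the row before left it; what a row does not reach is not made up. A row lasts 1/12 s, in which the tool goes at most 41.7 mm and 7.16 degrees, less where a joint would pass 70% of its speed; a pose out of reach is approached as far as the arm can. A call is refused whole if a number of a shift passes 0.0417 or a number of a turn 7.16, either way. A call with a gripper value outside its range is refused whole. "grip" is the opening, from 0 (shut) to 1 (fully open), set as the call begins (left out, the last holds). The fingers move at their own pace and stop on an object; "newtons" is the grip in N (left out, the last holds). Time passes only in rows, so rows that do not move let the fingers close, or fill a call up. It gives the time, the measured TCP pose, the force, the opening and the grip force at its end, in the units of the state.
- r.read_state(): the state, without advancing time (a new reading comes with each control period).
- r.camera(name): name is "side" or "top"; returns the picture (480x640x3 uint8, red, green, blue); there is no depth.
- r.camera_params(name): a dict with "K" (3x3 intrinsics, pixels), "k1" (the pictures are not rectified: a ray, as slopes to the right and down, at radius r is drawn at 1 + k1 r^2 times it, then the intrinsics apply), "camera_from_world" (4x4, takes a point from world to camera coordinates). Camera axes: x right, y down, z forward; pixel columns grow to the right and rows downward; lengths in m; the calibration is good to about 2 mm. A picture is of the moment at which its call begins. camera_params takes no time and is no camera call.
- r.hand_in(): hands the job in; it is judged then, once.
The state is a dict: "clock": time; "q": joint angles; "qd": joint speeds; "joint_torque": joint torques, N m; "position": TCP position; "eef_rot": TCP orientation; "ft_force": force on the tool from outside, world axes, zero at the start; "wrist_torque": the same for the moment, N m; "gripper_width": finger opening in m; "grip_force": force on a finger pad.
Only numpy, scipy, OpenCV 4.12 (cv2) and the standard library are available. Lean on these libraries where they do the work, as an engineer would, in place of code of your own. Each camera call takes 0.05 s, during which the arm holds its last target. There are 200 camera calls.

## Task

Hang the hand grater up to drip dry: first push the drip stand's stiff swivel hook round with the fingertips until it points out over the drip tray and you feel it bear on its stop (a push of about 10 N there). Then lift the grater out of the drying rack, feel its eye over the hook's red ball without forcing it, slide it back fully home until you feel its neck bear on the small round flange (about 5 N), and let go, leaving it hanging upright and still with the hook on its stop. Neither fingers nor grater may press on the hook with more than 20 N; leave the other things alone.

Things in the scene. Friction and masses are not known exactly. Their poses are not given: they have to be found in the camera images.
- stand: Fixed drip stand: dark 185 x 130 x 8 mm base, steel drip tray (top 20 mm high) over its front, a round 14 mm post carrying the swivel hook. Origin: on the post axis at worktop level. -x points from the post out over the tray (reaching 135 mm), z up.
- hook: Steel hook on a black hub (26 mm dia, top 166 mm above worktop), turning on the post; needs about 0.18 N m, stays where left. Origin: post axis, 134 mm up. Its rod points along own -x. Only counter-clockwise (from above) brings it to its hard stop, where its x equals the stand's x. It starts 0.9 to 1.6 rad short. It cannot go past; stop and post are rigid: creep there, push, do not pinch.
- hook_tip (a point): Centre of the red ball, 9 mm dia, at the free end of the rod, 83 mm from the post axis, 162 mm above the worktop. Axes as the hook's. The rod is 7.6 mm thick and runs straight from the ball down to the flange, sloping 15 degrees below level towards the post.
- hook_seat (a point): Point on the rod's centre line where the eye's centre comes when fully home: 39 mm from the post axis, 150 mm above the worktop; the neck then touches the flange, a disc of 18 mm dia whose front face is 4 mm nearer the post. Axes as the hook's: -x points outward. Hanging freely, the eye's centre is about 2 mm below this point.
- rack: Fixed small drying rack: white tray 118 x 104 x 14 mm (floor 3 mm) with six wire hoops across it, 58 mm high, 11 mm gaps along its x. Origin: centre of the underside. The grater stands in the front gap, at x = -30 mm, lift it 60 mm to clear. Wall cabinets hang 0.52 m over the worktop from world x = 0.52 m on: cross from side to side with the arm drawn in.
- grater: Green-framed flat hand grater, about 90 g, standing upright: blade part 74 (y) x 8 (x) x 82 (z) mm, above it a flat neck 28 (y) x 8 (x) mm up to z = 140 mm with a round eye through it along x. Origin: centre of the lower edge; z up to the neck. Take the neck across its 28 mm from above. Either face may look forward when hung.
- grater_eye (a point): Centre of the eye in the grater's neck, 120 mm above its lower edge: a round hole of 12 mm dia through the 8 mm neck along the grater's x, with 8 mm of neck to each side. Axes as the grater's.
- board: Small wooden board 8 x 78 x 90 mm standing in the rack's last gap, 60 mm behind the grater; leave it. Origin: centre of its lower edge.
- mug: White mug, 97 mm high, bystander at the right. Origin: underside.
- eggs: Grey closed egg box 106 x 156 x 72 mm, bystander between stand and rack. Origin: underside.
- jug: Clear measuring jug, 135 mm high, bystander at the left. Origin: underside.
- timer: Red and white kitchen timer, 58 mm high, bystander in the middle. Origin: underside.
Not all that is in view belongs to the job. What is meant by the grater is not blue, and is the larger of those in its own colour.

How it is judged:
On the way, in this order (a step that is already met when the one before it is completed fails the run):
1. the hook is pushed on to its stop, bearing on it with 6 N or more, before the grater is taken (angle between the x axis of hook and the x axis of stand, either way round below 0.03 rad and contact force between the fingers and hook above 6 N and distance of grater_eye from where it was at the start of the episode below 0.02 m), for 0.1 s.
2. the eye is over the rod behind the red ball, the hook still on its stop (x of grater_eye in the frame of hook_tip above 0.008 m and distance between grater_eye and hook_seat below 0.037 m and z of grater_eye in the frame of hook_tip below 0.002 m and y of grater_eye in the frame of hook_seat between -0.006 and 0.006 m and angle between the x axis of hook and the x axis of stand, either way round below 0.06 rad), for 0.05 s.
3. the neck is slid home and bears on the flange with 3 N or more (x of grater_eye in the frame of hook_seat above -0.0025 m and distance between grater_eye and hook_seat below 0.007 m and contact force between grater and hook_flange above 3 N), for 0.05 s.
At the end, for the whole second after the job is handed in: The grater hangs still and released on the rod with its eye's centre within 9 mm of the seat point and its neck within 5 mm of touching the flange, upright within 0.2 rad, the hook is within 0.04 rad of its stop, and the board, mug, egg box, jug and timer stand within 30 mm of where they were (angle between the x axis of hook and the x axis of stand, either way round below 0.04 rad and x of grater_eye in the frame of hook_seat between -0.005 and 0.004 m and distance between grater_eye and hook_seat below 0.009 m and angle between grater's own z axis and vertical below 0.2 rad and linear speed of grater below 0.03 m/s and contact force between the fingers and grater below 0.1 N and distance of each of board, mug, eggs, jug, timer from where it was at the start of the episode below 0.03 m).
It fails at once if the fingers press on the hook with over 20 N (contact force between the fingers and hook above 20 N).
It fails at once if the grater is pressed on the stand or hook with over 20 N (contact force between grater and stand above 20 N).
It fails at once if the board, mug, egg box, jug or timer is moved over 30 mm (distance of any of board, mug, eggs, jug, timer from where it was at the start of the episode above 0.03 m).
It also fails if it takes over 67 s, if anything falls off the work surface, if the arm or the gripper's body presses on something with over 40 N, if the wrist force passes 120 N, or if a joint passes its speed limit or range.

## Working session

There is one attempt and no reset: what is moved stays moved. The work goes in short steps, Python scripts to look and compute and a tool call to move; the robot and the scene stay as the last step left them, time stands still between calls to the robot, and variables do not carry over. Pictures are saved under pics/ and viewed, at most 10 in all, crops included, and the job is handed in when it is done.

Besides the shell and the picture viewer there is one more tool, called as name(argument=value, ...), one argument or row to a line, values as JSON. step_arm: Moves the arm, as the interface text tells. Its arguments: {"type":"object","properties":{"targets":{"type":"array"},"grip":{"type":"number"},"newtons":{"type":"number"}},"required":["targets"]}

```bash
mkdir -p pics; ls; cat > h.py <<'E'
import numpy as np, cv2
from station import r
def save(n,f):
    im=r.camera(n); cv2.imwrite(f,im[:,:,::-1]); return im
def ray(n,u,v):
    p=r.camera_params(n);K=np.array(p["K"]);T=np.array(p["camera_from_world"])
    d=np.array([(u-K[0,2])/K[0,0],(v-K[1,2])/K[1,1]]);s=d.copy()
    for _ in range(30): s=d/(1+p["k1"]*(s@s))
    R=T[:3,:3];return -R.T@T[:3,3], R.T@np.r_[s,1]
def at_z(n,u,v,z):
    c,d=ray(n,u,v);return c+d*(z-c[2])/d[2]
def proj(n,P):
    p=r.camera_params(n);K=np.array(p["K"]);T=np.array(p["camera_from_world"])
    c=T[:3,:3]@np.array(P)+T[:3,3];s=c[:2]/c[2];s=s*(1+p["k1"]*(s@s));return (K[:2,:2]@s+K[:2,2]).round(1)
def tri(a,b):
    c1,d1=ray(*a);c2,d2=ray(*b)
    t=np.linalg.lstsq(np.c_[d1,-d2],c2-c1,rcond=None)[0]
    p,q=c1+t[0]*d1,c2+t[1]*d2;return (p+q)/2,np.linalg.norm(p-q)
E
python3 - <<'E'
from h import *
save("top","pics/top.png");save("side","pics/side.png")
for n in("top","side"):print(ray(n,320,240))
s=r.read_state();print({k:np.round(v,3) for k,v in s.items()})
E
```

```text
pics
(array([ 0.25987885, -0.0245477 ,  1.49696794]), array([ 0.11616475, -0.01080304, -0.99323728]))
(array([-0.8156006 , -0.38340977,  0.97748537]), array([ 0.79869233,  0.24616819, -0.54934704]))
{'clock': np.float64(0.1), 'q': array([-1.399,  0.494,  1.346, -0.   ,  1.303, -0.095]), 'qd': array([-0.001, -0.001, -0.003, -0.001,  0.001, -0.001]), 'joint_torque': array([ 1.0000e-03, -8.8359e+01, -3.8456e+01, -0.0000e+00,  5.0000e-03,
       -0.0000e+00]), 'position': array([ 0.165, -0.602,  0.231]), 'eef_rot': array([-0.001,  0.991,  0.133, -0.   ]), 'ft_force': array([0.454, 0.282, 0.335]), 'wrist_torque': array([-0.056, -0.002,  0.006]), 'grip_force': np.float64(0.0), 'gripper_width': np.float64(0.086)}
```

View pics/top.png

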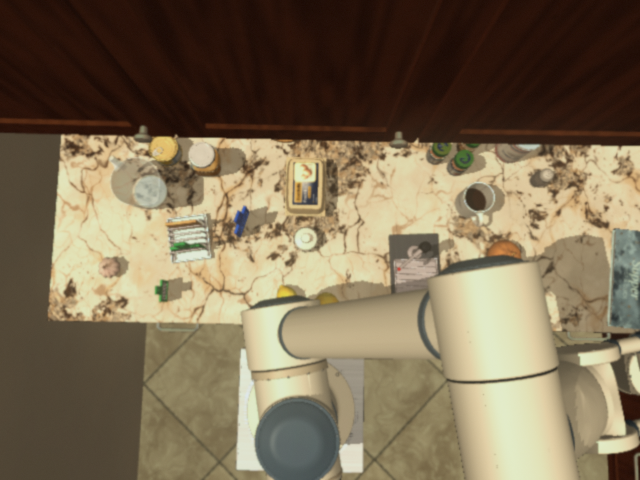

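View pics/side.png

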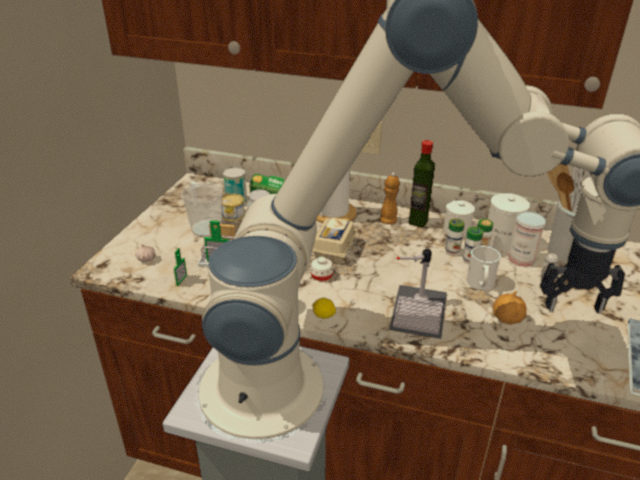

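The top view shows the rack at (190,238), the stand at (415,262), the egg box at (306,185), the timer at (306,238) and the mug at (478,203). In the side view, the hook hub is at about (426,257) and the red ball at (397,258). I'll zoom in next.

```bash
python3 - <<'E'
from h import *
t=cv2.imread("pics/top.png");s=cv2.imread("pics/side.png")
c=lambda im,x,y,w,h:cv2.resize(im[y:y+h,x:x+w],(400,300),interpolation=cv2.INTER_CUBIC)
o=np.vstack([np.hstack([c(t,150,200,80,60),c(t,380,220,80,60)]),np.hstack([c(s,170,200,80,60),c(s,376,235,80,60)])])
cv2.imwrite("pics/crop.png",o)
E
```

```text
(no output)
```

View pics/crop.png

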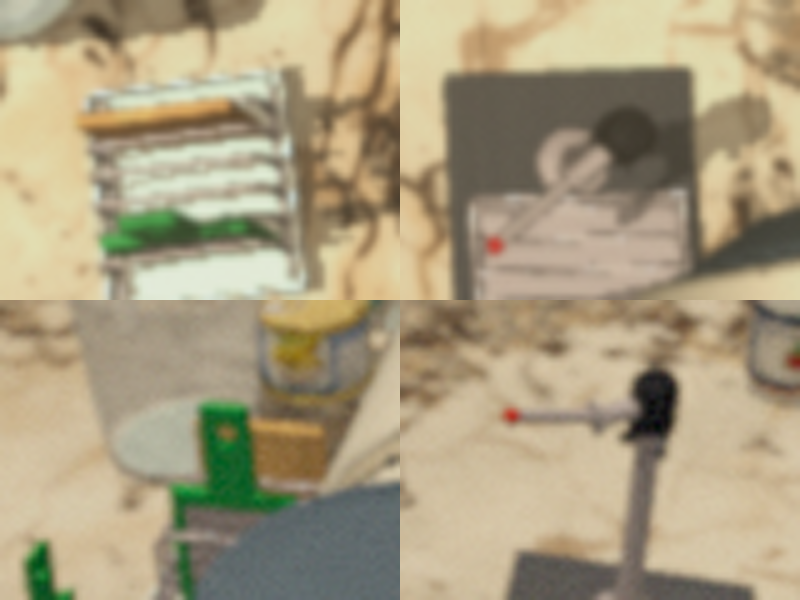

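```bash
python3 - <<'E'
from h import *
np.set_printoptions(precision=4,suppress=True)
t,s=cv2.imread("pics/top.png").astype(int),cv2.imread("pics/side.png").astype(int)
def red(im,x,y,w,h):
    c=im[y:y+h,x:x+w];m=np.clip(c[...,2]-c[...,1]-40,0,None);yy,xx=np.mgrid[y:y+h,x:x+w];return (xx*m).sum()/m.sum(),(yy*m).sum()/m.sum()
a=red(t,390,260,18,18);b=red(s,388,250,18,16);print(a,b)
print("ball",tri(("top",*a),("side",*b)),at_z("top",*a,.162),at_z("side",*b,.162))
print("hub",at_z("top",425,247,.166),at_z("side",427,250,.166))
for q in [(389,234.4),(438.2,234),]: print("basecorner",at_z("top",*q,.008))
for q in [(395,259.5),(437,258.5)]: print("traycorner",at_z("top",*q,.02))
for q in [(167.6,219.6),(206.6,214.),(210.6,258)]: print("rackcorner",at_z("top",*q,.014))
print("eye",at_z("side",215.6,226.6,.123),"neck",at_z("top",181,244,.143))
for q in [(210.3,221),(219.3,222)]: print("necktop side",at_z("side",*q,.143))
print("board ends",at_z("top",396/5-63+150,224.5,.093),at_z("top",196,221,.093))
E
```

```text
(np.float64(398.5205761316872), np.float64(268.62139917695475)) (np.float64(397.7928388746803), np.float64(257.51918158567776))
ball (array([ 0.3524, -0.2235,  0.1634]), np.float64(1.0359483563726696e-05)) [ 0.3525 -0.2237  0.162 ] [ 0.3544 -0.2232  0.162 ]
hub [ 0.4041 -0.2848  0.166 ] [ 0.4036 -0.2874  0.166 ]
basecorner [ 0.4526 -0.2215  0.008 ]
basecorner [ 0.4563 -0.3503  0.008 ]
traycorner [ 0.3858 -0.2357  0.02  ]
traycorner [ 0.3907 -0.3443  0.02  ]
rackcorner [0.4788 0.359  0.014 ]
rackcorner [0.4958 0.2579 0.014 ]
rackcorner [0.3804 0.2426 0.014 ]
eye [0.4017 0.2942 0.123 ] neck [0.4019 0.291  0.143 ]
necktop side [0.395  0.3049 0.143 ]
necktop side [0.3979 0.2793 0.143 ]
board ends [0.4548 0.3414 0.093 ] [0.4651 0.2683 0.093 ]
```

step_arm(
  targets=[
    [0.014,0.025,0,-1.33],
    [0.014,0.025,0,-1.33],
    [0.014,0.025,0,-1.33],
    [0.014,0.025,0,-1.33],
    [0.014,0.025,0,-1.33],
    [0.014,0.025,0,-1.33],
    [0.014,0.025,0,-1.33],
    [0.014,0.025,0,-1.33],
    [0.014,0.025,0,-1.33],
    [0.014,0.025,0,-1.33],
  ],
  grip=0,
  newtons=40,
)

```text
clock: 0.93
position: [0.3057, -0.3513, 0.2312]
eef_rot: [-0.0, 1.0, 0.017, -0.0]
ft_force: [0.4, -0.4, -0.0]
gripper_width: -0.0001
grip_force: 0.0
```

step_arm(
  targets=[
    [0.012,0.02,0,0],
    [0.012,0.02,0,0],
    [0.012,0.02,0,0],
    [0.012,0.02,0,0],
    [0.012,0.02,0,0],
    [0.011,0.02,0,0],
    [0.008,0.014,0,0],
    [0.004,0.005,0,0],
    [0,0,-0.02,0],
    [0,0,-0.02,0],
  ],
)

```text
clock: 1.77
position: [0.3892, -0.2141, 0.1914]
eef_rot: [0.001, 1.0, 0.018, 0.001]
ft_force: [-0.2, -0.2, 0.3]
gripper_width: 0.0001
grip_force: 0.0
```

step_arm(
  targets=[
    [0,0,-0.01,0],
    [0,0,-0.01,0],
    [0,0,-0.01,0],
    [0,0,-0.01,0],
    [0,0,-0.006,0],
    [-0.002,-0.0016,0,0],
    [-0.002,-0.0016,0,0],
    [-0.002,-0.0016,0,0],
    [-0.002,-0.0016,0,0],
    [-0.002,-0.0016,0,0],
  ],
)

```text
clock: 2.6
position: [0.3783, -0.2221, 0.1457]
eef_rot: [0.0, 1.0, 0.018, 0.0]
ft_force: [0.2, -0.6, 0.1]
gripper_width: 0.0002
grip_force: 0.0
```

step_arm(
  targets=[
    [-0.0015,-0.0015,0,0],
    [-0.0015,-0.0015,0,0],
    [-0.0015,-0.0015,0,0],
    [-0.0015,-0.0015,0,0],
    [-0.0015,-0.0015,0,0],
    [-0.0015,-0.0015,0,0],
    [-0.0015,-0.0015,0,0],
    [-0.0015,-0.0015,0,0],
    [-0.0015,-0.0015,0,0],
    [-0.0015,-0.0015,0,0],
  ],
)

```text
clock: 3.43
position: [0.3633, -0.237, 0.1453]
eef_rot: [0.0, 1.0, 0.018, 0.0]
ft_force: [2.5, 2.1, 0.0]
gripper_width: -0.0002
grip_force: 1.5
```

step_arm(
  targets=[
    [-0.0022,-0.0018,0,0],
    [-0.0022,-0.0018,0,0],
    [-0.0022,-0.0018,0,0],
    [-0.0022,-0.0018,0,0],
    [-0.0022,-0.0018,0,0],
    [-0.0022,-0.0018,0,0],
    [-0.0022,-0.0018,0,0],
    [-0.0022,-0.0018,0,0],
    [-0.0022,-0.0018,0,0],
    [-0.0022,-0.0018,0,0],
  ],
)

```text
clock: 4.27
position: [0.3411, -0.2548, 0.1452]
eef_rot: [-0.0, 1.0, 0.018, -0.0]
ft_force: [2.5, 2.3, 0.4]
gripper_width: 0.0
grip_force: 1.2
```

```bash
python3 - <<'E'
from h import *
s=save("side","pics/s2.png");t=save("top","pics/t2.png")
c=lambda im,x,y,w,h:cv2.resize(im[y:y+h,x:x+w],(400,400),interpolation=cv2.INTER_CUBIC)[:,:,::-1]
cv2.imwrite("pics/c2.png",np.hstack([c(s,370,220,80,80),c(t,380,220,80,80)]))
E
```

```text
(no output)
```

View pics/c2.png

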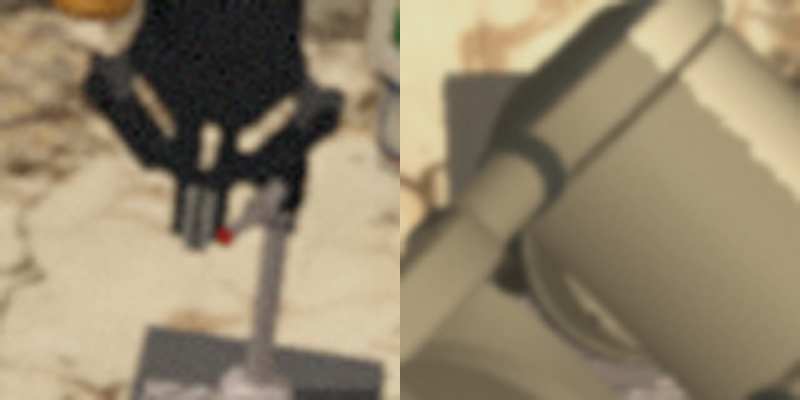

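```bash
python3 - <<'E'
from h import *
b=at_z("side",414.3,266.7,.162);d=b-np.array([.404,-.286,.162]);print(b,np.linalg.norm(d[:2]),np.degrees(np.arctan2(d[1],d[0])))
E
```

```text
[ 0.32871198 -0.26851525  0.162     ] 0.07729166747633268 166.92550333351315
```

step_arm(
  targets=[
    [-0.0002,-0.0005,0,0],
    [-0.0002,-0.0005,0,0],
    [-0.0002,-0.0005,0,0],
    [-0.0002,-0.0005,0,0],
    [-0.0002,-0.0005,0,0],
    [-0.0002,-0.0005,0,0],
    [-0.0002,-0.0005,0,0],
    [-0.0002,-0.0005,0,0],
    [-0.0002,-0.0005,0,0],
    [-0.0002,-0.0005,0,0],
  ],
)

```text
clock: 5.2
position: [0.3395, -0.2598, 0.1453]
eef_rot: [0.0, 1.0, 0.018, 0.0]
ft_force: [1.9, 2.1, -0.4]
gripper_width: -0.0002
grip_force: 1.2
```

step_arm(
  targets=[
    [0,-0.0007,0,0],
    [0,-0.0007,0,0],
    [0,-0.0007,0,0],
    [0,-0.0007,0,0],
    [0,-0.0007,0,0],
    [0,-0.0007,0,0],
    [0,-0.0007,0,0],
    [0,-0.0007,0,0],
    [0,-0.0007,0,0],
    [0,-0.0007,0,0],
  ],
)

```text
clock: 6.03
position: [0.3392, -0.2667, 0.1452]
eef_rot: [-0.0, 1.0, 0.018, -0.0]
ft_force: [-1.9, 2.6, -0.0]
gripper_width: 0.0002
grip_force: 1.3
```

step_arm(
  targets=[
    [0,-0.0003,0,0],
    [0,-0.0003,0,0],
    [0,-0.0003,0,0],
    [0,-0.0003,0,0],
    [0,-0.0003,0,0],
    [0,-0.0003,0,0],
    [0,-0.0003,0,0],
    [0,-0.0003,0,0],
    [0,-0.0003,0,0],
    [0,-0.0003,0,0],
  ],
)

```text
clock: 6.87
position: [0.3394, -0.2697, 0.1453]
eef_rot: [-0.0, 1.0, 0.018, -0.0]
ft_force: [-1.3, 3.1, 0.3]
gripper_width: -0.0002
grip_force: 1.3
```

step_arm(
  targets=[
    [0,-0.0002,0,0],
    [0,-0.0002,0,0],
    [0,-0.0002,0,0],
    [0,-0.0002,0,0],
    [0,-0.0002,0,0],
    [0,-0.0002,0,0],
    [0,-0.0002,0,0],
    [0,-0.0002,0,0],
    [0,-0.0002,0,0],
    [0,-0.0002,0,0],
  ],
)

```text
clock: 7.7
position: [0.3394, -0.2718, 0.1453]
eef_rot: [0.0, 1.0, 0.018, 0.0]
ft_force: [-1.4, 3.0, -0.6]
gripper_width: 0.0001
grip_force: 1.4
```

step_arm(
  targets=[
    [0,-0.0002,0,0],
    [0,-0.0002,0,0],
    [0,-0.0002,0,0],
    [0,-0.0002,0,0],
    [0,-0.0002,0,0],
    [0,-0.0001,0,0],
    [0,-0.0001,0,0],
    [0,-0.0001,0,0],
    [0,-0.0001,0,0],
    [0,-0.0001,0,0],
  ],
)

```text
clock: 8.53
position: [0.3394, -0.2732, 0.1453]
eef_rot: [-0.0, 1.0, 0.018, 0.0]
ft_force: [-3.2, 2.6, -1.1]
gripper_width: -0.0
grip_force: 1.4
```

step_arm(
  targets=[
    [0,-0.0002,0,0],
    [0,-0.0001,0,0],
    [0,-0.0001,0,0],
    [0,-0.0001,0,0],
    [0,-0.0001,0,0],
    [0,-0.0001,0,0],
    [0,-0.0001,0,0],
    [0,-0.0001,0,0],
    [0,-0.0001,0,0],
    [0,0,0,0],
  ],
)

```text
clock: 9.37
position: [0.3393, -0.2737, 0.1452]
eef_rot: [-0.0, 1.0, 0.018, -0.0]
ft_force: [-0.8, 7.6, 1.4]
gripper_width: -0.0002
grip_force: 3.8
```

```bash
python3 - <<'E'
from h import *
s=save("side","pics/s3.png").astype(int)
c=s[250:290,395:440];m=np.clip(c[...,0]-c[...,1]-40,0,None);yy,xx=np.mgrid[250:290,395:440]
a=(xx*m).sum()/m.sum(),(yy*m).sum()/m.sum();b=at_z("side",*a,.162);d=b-np.array([.404,-.286,.162]);print(m.sum(),a,b,np.linalg.norm(d[:2]),np.degrees(np.arctan2(d[1],d[0])))
E
```

```text
402 (np.float64(423.50995024875624), np.float64(269.24626865671644)) [ 0.32519555 -0.29130569  0.162     ] 0.07898285367351458 -176.14824580308974
```

step_arm(
  targets=[
    [0,-0.0001,0,0],
    [0,-0.0001,0,0],
    [0,0,0,0],
    [0,0,0,0],
    [0,0,0,0],
    [0,0,0,0],
    [0,0,0,0],
    [0,0,0,0],
    [0,0,0,0],
    [0,0,0,0],
  ],
)

```text
clock: 10.25
position: [0.3393, -0.2738, 0.1452]
eef_rot: [-0.001, 1.0, 0.018, -0.0]
ft_force: [-0.7, 8.3, 1.2]
gripper_width: -0.0002
grip_force: 4.3
```

step_arm(
  targets=[
    [0,-0.0002,0,0],
    [0,-0.0001,0,0],
    [0,0,0,0],
    [0,0,0,0],
    [0,0,0,0],
    [0,0,0,0],
    [0,0,0,0],
    [0,0,0,0],
    [0,0,0,0],
    [0,0,0,0],
  ],
)

```text
clock: 11.08
position: [0.3392, -0.2739, 0.1452]
eef_rot: [-0.001, 1.0, 0.018, -0.0]
ft_force: [0.2, 9.9, 2.5]
gripper_width: 0.0001
grip_force: 5.2
```

step_arm(
  targets=[
    [0,0.005,0,0],
    [0,0.01,0,0],
    [0,0.01,0.005,0],
    [0,0.01,0.015,0],
    [0,0.01,0.02,0],
    [0,0.015,0.02,0],
    [0,0.02,0.02,0],
    [0.003,0.025,0.015,0],
    [0.004,0.028,0.005,0],
    [0.004,0.028,0,0],
  ],
)

```text
clock: 11.92
position: [0.3508, -0.1125, 0.2471]
eef_rot: [0.001, 1.0, 0.018, 0.002]
ft_force: [1.3, 0.1, -0.3]
gripper_width: -0.0001
grip_force: 0.0
```

step_arm(
  targets=[
    [0.004,0.028,0,0.6],
    [0.004,0.028,0,0.6],
    [0.004,0.028,0,0.6],
    [0.004,0.028,0,0.6],
    [0.004,0.028,0,0.6],
    [0.004,0.028,0,0.6],
    [0.004,0.028,0,0.6],
    [0.004,0.028,0,0.6],
    [0.004,0.028,0,0.6],
    [0.004,0.028,0,0.6],
  ],
  grip=0.75,
)

```text
clock: 12.75
position: [0.3898, 0.1683, 0.2458]
eef_rot: [-0.0, 0.997, 0.071, 0.0]
ft_force: [1.2, -0.3, -0.6]
gripper_width: 0.0641
grip_force: 0.0
```

Stop here to look at hook and grater before going over the rack.

```bash
python3 - <<'E'
from h import *
t=save("top","pics/t4.png");s=save("side","pics/s4.png")
c=lambda im,x,y:cv2.resize(im[y:y+60,x:x+80],(400,300),interpolation=cv2.INTER_CUBIC)[:,:,::-1]
cv2.imwrite("pics/c4.png",np.vstack([np.hstack([c(t,150,200),c(t,380,220)]),np.hstack([c(s,170,200),c(s,376,235)])]))
E
```

```text
(no output)
```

View pics/c4.png

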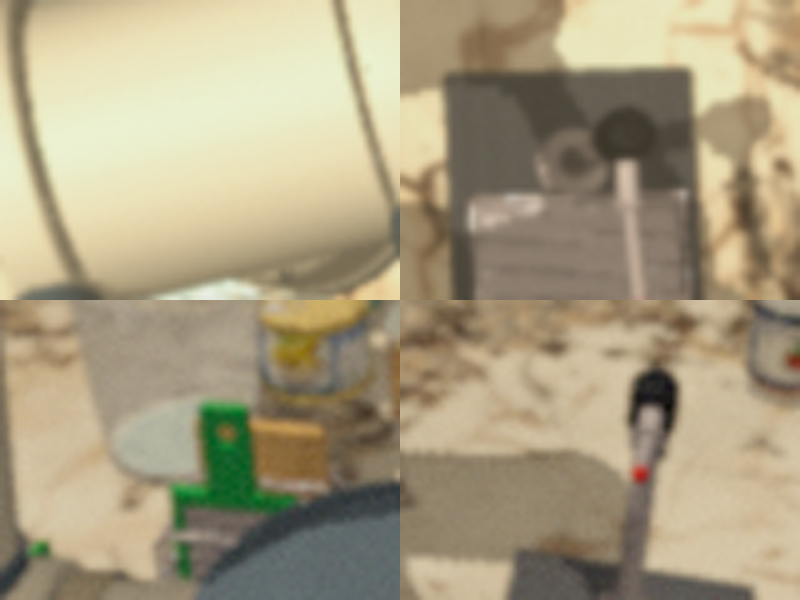

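```bash
cat >> h.py <<'E'
def red(im,x,y,w,h):
    c=im.astype(int)[y:y+h,x:x+w];m=np.clip(c[...,0]-c[...,1]-40,0,None);yy,xx=np.mgrid[y:y+h,x:x+w];return (xx*m).sum()/m.sum(),(yy*m).sum()/m.sum()
rd=lambda f:cv2.imread(f)[:,:,::-1]
E
python3 - <<'E'
from h import *
np.set_printoptions(precision=4,suppress=True)
t,s=rd("pics/t4.png"),rd("pics/s4.png")
a=red(t,415,270,25,25);b=red(s,415,260,20,20);print(a,b)
print("ball",tri(("top",*a),("side",*b)),at_z("top",*a,.162),at_z("side",*b,.162))
# hub dark circle in top
def dark(im,x,y,w,h,th):
    c=im.astype(int)[y:y+h,x:x+w].sum(2);m=np.clip(th-c,0,None);yy,xx=np.mgrid[y:y+h,x:x+w];return (xx*m).sum()/m.sum(),(yy*m).sum()/m.sum()
print(t[234:256:2,410:440:2].sum(2))
h=dark(t,418,240,16,14,190);print("hub",h,at_z("top",*h,.166))
# eye, side
print(s[218:236,208:224,0]-0)
E
```

```text
(np.float64(427.5436046511628), np.float64(281.7049418604651)) (np.float64(423.57564575645756), np.float64(269.26937269372695))
ball (array([ 0.3234, -0.2913,  0.1631]), np.float64(0.0005828521161561966)) [ 0.3234 -0.2913  0.162 ] [ 0.3252 -0.2915  0.162 ]
[[268 299 375 389 355 356 361 367 344 321 324 321 309 313 496]
 [211 230 280 283 278 279 280 280 286 280 282 277 277 281 442]
 [208 217 259 282 282 278 281 282 285 281 282 276 276 281 438]
 [209 209 225 272 280 278 277 270 268 277 280 276 275 279 408]
 [210 211 211 236 274 263 206 184 180 214 264 275 272 276 390]
 [208 215 219 218 251 192 168 169 172 170 215 257 234 232 301]
 [234 290 303 301 233 157 176 184 178 169 170 208 208 211 299]
 [303 318 319 313 231 157 170 184 179 168 169 204 207 212 286]
 [316 270 228 277 280 176 159 169 168 167 192 212 248 256 304]
 [315 245 216 226 263 267 236 426 399 221 204 215 259 272 297]
 [332 287 242 260 323 342 278 556 495 245 207 203 217 268 295]]
hub (np.float64(424.4549409571162), np.float64(246.8775637041641)) [ 0.4044 -0.2836  0.166 ]
[[165 167 169 167 170 172 172 171 170 168 168 168 164 14
[... 450 characters left out ...]
  38  27  72 148 179 188 189]
 [165 132  75  27  26  71 108 131 103  57  31  47 112 146 158 158]
 [169 135  80  32  14  47  88 109  95  51  17  34  91 129 143 141]
 [171 147  99  46   0  23  41  61  50  29  19  38  88 128 140 139]
 [173 150 106  43  19  15  17  25  20  18  11  35  84 125 144 141]
 [174 153 111  47  14  12  18  11   8  20  23  26  77 126 141 141]
 [173 156 115  48  14  17  16  24  19  14  18  18  68 124 142 139]
 [177 160 123  69  27   9  19  23  23  13  11  28  65 122 148 142]
 [176 163 124  76  27  17  22   4  28  25   0  19  60 124 142 139]
 [168 160 127  82  34  22  22  25   9  13  20  22  63 120 143 149]
 [155 156 129  86  34  12  23   9  16  15  22  14  54 107 145 155]]
```

```bash
python3 - <<'E'
from h import *
np.set_printoptions(precision=4,suppress=True)
t=rd("pics/t4.png").astype(int).sum(2)
def cross(row,lo,hi,th):
    v=row[lo:hi]; i=np.argmax((v[:-1]-th)*(v[1:]-th)<=0); return lo+i+(th-v[i])/(v[i+1]-v[i])
for name,lo,hi,th in(("left",384,395,380),("right",434,448,400)):
    P=[];
    for y in range(238,278,2):
        x=cross(t[y],lo,hi,th);P.append(at_z("top",x,y,.008)[:2])
    P=np.array(P);f=np.polyfit(P[:,0],P[:,1],1);res=P[:,1]-np.polyval(f,P[:,0]);g=abs(res)<.0015
    f=np.polyfit(P[g,0],P[g,1],1);print(name,f,res.std(),np.polyval(f,.404))
P=[]
for x in range(393,436,3):
    y=cross(t[:,x],228,240,400);P.append(at_z("top",x,y,.008)[:2])
P=np.array(P);f=np.polyfit(P[:,1],P[:,0],1);print("back",f,np.polyval(f,-.286))
# rod midline: bright
rows=[];
for y in range(254,277,2):
    v=np.clip(t[y,418:436]-np.median(t[y,432:436])-20,0,None)[:14];c=418+(np.arange(14)*v).sum()/v.sum();rows.append((y,round(c,2)))
print(rows)
for yaw in(.03,.05,.07,.09):
    b=np.array([.3234,-.2913]);u=np.array([np.cos(yaw),np.sin(yaw)])
    print(yaw,[proj("top",[*(b+u*l),.162-l*np.tan(np.radians(15))]) for l in(0,.01,.02,.03,.044)])
E
```

```text
left [-0.0997 -0.1794] 0.006381730204662297 -0.21964389611429963
right [ 0.1036 -0.3947] 0.0028395722638307917 -0.35284745135455187
 ** On entry to DLASCL parameter number  4 had an illegal value
 ** On entry to DLASCL parameter number  4 had an illegal value
 ** On entry to DLASCL parameter number  4 had an illegal value
 ** On entry to DLASCL parameter number  4 had an illegal value
 ** On entry to DLASCL parameter number  5 had an illegal value
 ** On entry to DLASCL parameter number  4 had an illegal value<stdin>:5: RuntimeWarning: divide by zero encountered in scalar divide
h.py:8: RuntimeWarning: invalid value encountered in divide
  for _ in range(30): s=d/(1+p["k1"]*(s@s))
Traceback (most recent call last):
numpy.linalg.LinAlgError: SVD did not converge in Linear Least Squares
```

Dropping the noisy edge fits; the rod midline alone will do.

```bash
python3 - <<'E'
from h import *
np.set_printoptions(precision=4,suppress=True)
t=rd("pics/t4.png").astype(int).sum(2)
print([(y,) +tuple(t[y,420:434]) for y in (256,262,268,274)])
for yaw in(.03,.05,.07,.09):
    b=np.array([.3234,-.2913]);u=np.array([np.cos(yaw),np.sin(yaw)])
    print(yaw,[proj("top",[*(b+u*l),.162-l*np.tan(np.radians(15))]).tolist() for l in(0,.01,.02,.03,.044)])
x=np.arange(388,440,4)
e=[]
for c in x:
    v=t[228:242,c].astype(float);g=-np.diff(v);g[g<0]=0;e.append(228.5+(np.arange(13)*g).sum()/g.sum())
print(np.array(e)); print(at_z("top",392,e[1],.008),at_z("top",436,e[-1],.008))
E
```

```text
[(256, np.int64(303), np.int64(246), np.int64(268), np.int64(425), np.int64(546), np.int64(564), np.int64(504), np.int64(371), np.int64(249), np.int64(211), np.int64(208), np.int64(205), np.int64(205), np.int64(201)), (262, np.int64(372), np.int64(375), np.int64(379), np.int64(398), np.int64(433), np.int64(479), np.int64(470), np.int64(402), np.int64(360), np.int64(351), np.int64(357), np.int64(357), np.int64(359), np.int64(352)), (268, np.int64(379), np.int64(382), np.int64(378), np.int64(378), np.int64(391), np.int64(462), np.int64(503), np.int64(465), np.int64(396), np.int64(370), np.int64(368), np.int64(370), np.int64(373), np.int64(367)), (274, np.int64(357), np.int64(357), np.int64(374), np.int64(381), np.int64(382), np.int64(407), np.int64(478), np.int64(498), np.int64(433), np.int64(392), np.int64(392), np.int64(381), np.int64(371), np.int64(368))]
0.03 [[427.6, 281.7], [427.2, 277.5], [426.8, 273.3], [426.4, 269.1], [425.9, 263.2]]
0.05 [[427.6, 281.7], [427.1, 277.5], [426.6, 273.3], [426.2, 269.1], [425.6, 263.2]]
0.07 [[427.6, 281.7], [427.0, 277.5], [426.5, 273.3], [425.9, 269.1], [425.2, 263.3]]
0.09 [[427.6, 281.7], [426.9, 277.5], [426.3, 273.3], [425.7, 269.1], [424.8, 263.3]]
[234.2738 233.9419 233.7308 233.9154 233.8739 233.6852 232.6096 233.8015
 233.3974 234.2009 233.4875 233.0529 233.0559]
[ 0.4539 -0.2294  0.008 ] [ 0.4586 -0.3446  0.008 ]
```

step_arm(
  targets=[
    [0.001,0.014,0,0],
    [0.002,0.02,0,0],
    [0.002,0.02,0,0],
    [0.002,0.02,0,0],
    [0.002,0.02,0,0],
    [0.001,0.015,0,0],
    [0.001,0.01,0,0],
    [0,0.005,0,0],
    [0,0.002,-0.005,0],
    [0,0,-0.01,0],
  ],
)

```text
clock: 13.68
position: [0.4016, 0.2924, 0.2308]
eef_rot: [-0.0, 0.998, 0.07, 0.001]
ft_force: [-0.4, 0.1, 0.6]
gripper_width: 0.0639
grip_force: 0.0
```

step_arm(
  targets=[
    [0,0,-0.018,0],
    [0,0,-0.018,0],
    [0,0,-0.018,0],
    [0,0,-0.018,0],
    [0,0,-0.016,0],
    [0,0,-0.014,0],
    [0,0,-0.012,0],
    [0,0,-0.008,0],
    [0,0,-0.004,0],
    [0,0,0,0],
  ],
)

```text
clock: 14.52
position: [0.4011, 0.2917, 0.1037]
eef_rot: [0.0, 0.998, 0.07, -0.001]
ft_force: [-0.4, -1.0, 0.3]
gripper_width: 0.0639
grip_force: 0.0
```

```bash
python3 - <<'E'
from h import *
t=save("top","pics/t5.png");s=save("side","pics/s5.png")
cv2.imwrite("pics/c5.png",cv2.resize(s[180:260,160:270],(660,480),interpolation=cv2.INTER_CUBIC)[:,:,::-1])
E
```

```text
(no output)
```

View pics/c5.png

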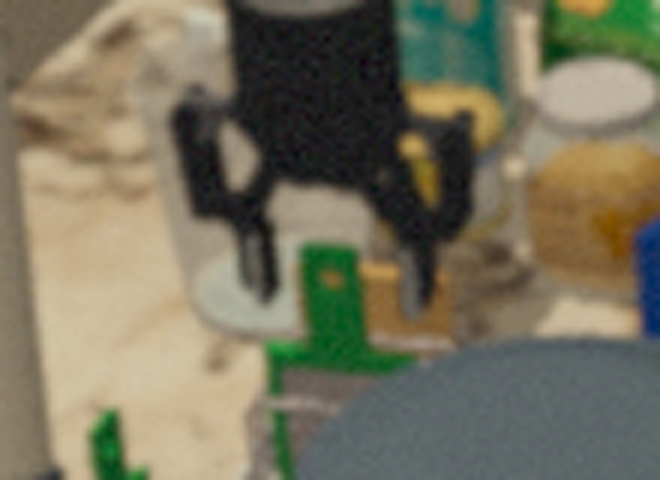

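step_arm(
  targets=[
    [0,0,0,0],
    [0,0,0,0],
    [0,0,0,0],
    [0,0,0,0],
    [0,0,0,0],
    [0,0,0,0],
    [0,0,0,0],
    [0,0,0,0],
    [0,0,0,0],
    [0,0,0,0],
  ],
  grip=0,
  newtons=35,
)

```text
clock: 15.45
position: [0.4015, 0.2923, 0.1043]
eef_rot: [-0.0, 0.998, 0.07, 0.0]
ft_force: [-1.2, 1.2, 2.5]
gripper_width: 0.027
grip_force: 37.3
```

step_arm(
  targets=[
    [0,0,0.003,0],
    [0,0,0.006,0],
    [0,0,0.009,0],
    [0,0,0.012,0],
    [0,0,0.014,0],
    [0,0,0.015,0],
    [0,0,0.015,0],
    [0,0,0.016,0],
    [0,0,0.016,0],
    [0,0,0.014,0],
  ],
)

```text
clock: 16.28
position: [0.4014, 0.2923, 0.2262]
eef_rot: [-0.0, 0.998, 0.07, 0.001]
ft_force: [-0.4, 0.5, -0.8]
gripper_width: 0.0273
grip_force: 36.8
```

step_arm(
  targets=[
    [0,-0.01,0.004,0],
    [-0.001,-0.02,0.004,-0.5],
    [-0.001,-0.03,0,-0.5],
    [-0.001,-0.033,0,-0.5],
    [-0.001,-0.033,0,-0.5],
    [-0.001,-0.033,0,-0.5],
    [-0.001,-0.033,0,-0.5],
    [-0.002,-0.033,0,-0.5],
    [-0.002,-0.033,0,-0.5],
    [-0.002,-0.033,0,-0.5],
  ],
)

```text
clock: 17.12
position: [0.3883, -0.0005, 0.2324]
eef_rot: [0.0, 1.0, 0.031, 0.0]
ft_force: [0.5, 0.5, -0.3]
gripper_width: 0.0273
grip_force: 36.9
```

step_arm(
  targets=[
    [-0.01,-0.033,0,-0.5],
    [-0.012,-0.033,0,-0.2],
    [-0.012,-0.033,0,0],
    [-0.012,-0.033,0,0],
    [-0.012,-0.033,0,0],
    [-0.012,-0.033,0,0],
    [-0.012,-0.033,0,0],
    [-0.009,-0.033,0,0],
    [0,-0.02,0,0],
    [0,-0.009,0,0],
  ],
)

```text
clock: 17.95
position: [0.2973, -0.2944, 0.2324]
eef_rot: [0.0, 1.0, 0.023, 0.0]
ft_force: [0.5, 0.6, -0.3]
gripper_width: 0.0276
grip_force: 36.9
```

step_arm(
  targets=[
    [0,0.001,-0.008,0],
    [0,0.001,-0.012,0],
    [0,0,-0.014,0],
    [0,0,-0.014,0],
    [0,0,-0.014,0],
    [0,0,-0.012,0],
    [0,0,-0.008,0],
    [0,0,-0.005,0],
    [0,0,-0.002,0],
    [0,0,0,0],
  ],
)

```text
clock: 18.78
position: [0.2984, -0.2893, 0.1431]
eef_rot: [-0.0, 1.0, 0.025, -0.0]
ft_force: [-0.5, 0.4, 0.4]
gripper_width: 0.0276
grip_force: 36.9
```

```bash
python3 - <<'E'
from h import *
np.set_printoptions(precision=4,suppress=True,linewidth=150)
t=save("top","pics/t6.png");s=save("side","pics/s6.png")
c=lambda im,x,y:cv2.resize(im[y:y+40,x:x+40],(400,400),interpolation=cv2.INTER_CUBIC)[:,:,::-1]
cv2.imwrite("pics/c6.png",np.hstack([c(s,405,255),c(t,405,265)]))
st=r.read_state();p=np.array(st["position"]);e=p+[0,0,.019];print(p,"pred eye px",proj("side",e),proj("top",e))
E
```

```text
[ 0.2985 -0.2897  0.1436] pred eye px [421.1 275.3] [427.  292.4]
```

View pics/c6.png

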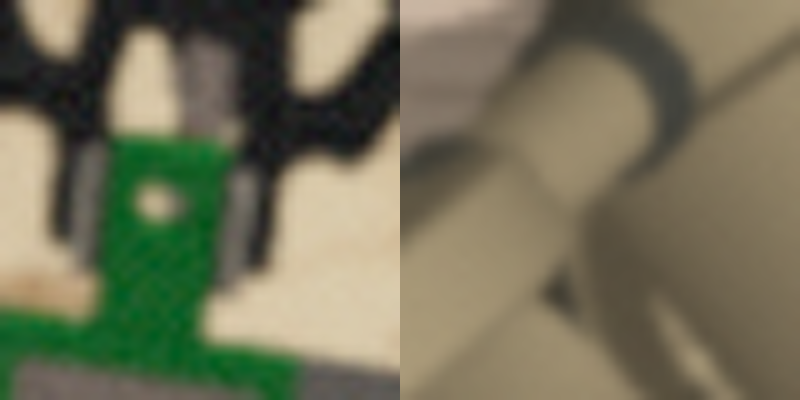

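```bash
python3 - <<'E'
from h import *
np.set_printoptions(precision=4,suppress=True,linewidth=150)
p=np.array(r.read_state()["position"]);print(p)
s=rd("pics/s6.png");print(s[271:280,415:428,0]);print(s[271:280,415:428,1])
for q in((420.5,274.7),(420.9,274.7)):print(at_z("side",*q,.1625))
b=np.array([.3234,-.2913,.162]);print(proj("side",b),proj("top",b))
for q in((420.5,274.7),(420.9,274.7)):
    c,d=ray("side",*q);print("at plane x=tcp",c+d*((p[0]-.004)-c[0])/d[0])
c,d=ray("side",423.57,269.27);print("ball at x .3234",c+d*(.3234-c[0])/d[0])
E
```

```text
[ 0.2985 -0.2897  0.1436]
[[ 74  34  18  15  15  30  22  25  21  20  17  28  26]
 [ 68  29  15  20  36  45  30  17  17  17  19  20  50]
 [ 60  33  12  50  93 103  89  55  33  28  27  26  62]
 [ 55  25  26  76 144 164 140  97  61  34  24  34  54]
 [ 49  24  24  86 161 185 164 118  78  40  16  32  59]
 [ 50  14  10  51 113 149 133  93  57  25  17  28  72]
 [ 36  20   9  20  51  73  67  41  28  25   0  32  77]
 [ 39  21  16  25  25  24  23   9  14  21  16  47  86]
 [ 35  15  21  18   0  21  26  14  23  27   7  50  88]]
[[ 80  83  91  94  93  96  99  97  97 100  99  98  87]
 [ 83  81  93  92  96  98  94  90  92  92  96  89  79]
 [ 79  89  92 100 117 122 111  98  96  94  92  91  85]
 [ 79  84  95 108 142 157 137 109  98  95  95  93  79]
 [ 77  87  95 113 155 172 152 116  96  92  93  87  78]
 [ 80  89  90 103 130 153 137 107  90  86  88  84  83]
 [ 75  91  95  98 111 118 114  95  88  89  83  81  90]
 [ 82  92  91  96 102 105 102  98  91  96  87  86  88]
 [ 81  92  95  94  92  95  99  96  96  97  84  83  93]]
[ 0.3006 -0.288   0.1625]
[ 0.3009 -0.2889  0.1625]
[423.4 269.7] [427.6 281.7]
at plane x=tcp [ 0.2945 -0.2885  0.1669]
at plane x=tcp [ 0.2945 -0.2894  0.1671]
ball at x .3234 [ 0.3234 -0.2916  0.1632]
```

step_arm(
  targets=[
    [0.001,-0.001,-0.0002,0.04],
    [0.001,-0.001,-0.0002,0.04],
    [0.0015,-0.001,-0.0002,0.04],
    [0.0015,0,0,0.04],
    [0.0015,0,0,0.04],
    [0.0015,0.0002,0,0],
    [0.0015,0.0002,0,0],
    [0.0015,0.0002,0,0],
    [0.0015,0,0,0],
    [0.001,0,0,0],
  ],
)

```text
clock: 19.72
position: [0.3121, -0.2921, 0.1427]
eef_rot: [0.0, 1.0, 0.027, 0.0]
ft_force: [-0.3, 0.4, -0.7]
gripper_width: 0.0274
grip_force: 36.9
```

step_arm(
  targets=[
    [0.0003,0,0,0],
    [0.0003,0,0,0],
    [0.0003,0,0,0],
    [0.0003,0,0,0],
    [0.0003,0,0,0],
    [0.0003,0,0,0],
    [0.0003,0,0,0],
    [0.0003,0,0,0],
    [0.0003,0,0,0],
    [0.0003,0,0,0],
  ],
)

```text
clock: 20.55
position: [0.3149, -0.2921, 0.1427]
eef_rot: [-0.0, 1.0, 0.027, 0.0]
ft_force: [-0.2, -0.5, -0.3]
gripper_width: 0.0274
grip_force: 36.9
```

step_arm(
  targets=[
    [0.0002,0,0,0],
    [0.0002,0,0,0],
    [0.0002,0,0,0],
    [0.0002,0,0,0],
    [0.0002,0,0,0],
    [0.0002,0,0,0],
    [0.0002,0,0,0],
    [0.0002,0,0,0],
    [0.0002,0,0,0],
    [0.0002,0,0,0],
  ],
)

```text
clock: 21.38
position: [0.3169, -0.2921, 0.1427]
eef_rot: [-0.0, 1.0, 0.027, -0.0]
ft_force: [-0.0, 0.2, -0.7]
gripper_width: 0.0276
grip_force: 36.9
```

step_arm(
  targets=[
    [0.0002,0,0,0],
    [0.0002,0,0,0],
    [0.0002,0,0,0],
    [0.0002,0,0,0],
    [0.0002,0,0,0],
    [0.0002,0,0,0],
    [0.0002,0,0,0],
    [0.0002,0,0,0],
    [0.0002,0,0,0],
    [0.0002,0,0,0],
  ],
)

```text
clock: 22.22
position: [0.3189, -0.2921, 0.1427]
eef_rot: [-0.0, 1.0, 0.027, -0.0]
ft_force: [0.3, 0.8, -1.1]
gripper_width: 0.0273
grip_force: 36.9
```

step_arm(
  targets=[
    [0.0002,0,0,0],
    [0.0002,0,0,0],
    [0.0002,0,0,0],
    [0.0002,0,0,0],
    [0.0002,0,0,0],
    [0.0002,0,0,0],
    [0.0002,0,0,0],
    [0.0002,0,0,0],
    [0.0002,0,0,0],
    [0.0002,0,0,0],
  ],
)

```text
clock: 23.05
position: [0.3209, -0.2921, 0.1427]
eef_rot: [-0.0, 1.0, 0.027, 0.0]
ft_force: [0.1, -0.3, -0.3]
gripper_width: 0.0273
grip_force: 36.9
```

step_arm(
  targets=[
    [0.0004,0,0,0],
    [0.0004,0,0,0],
    [0.0004,0,0,0],
    [0.0004,0.0001,0,0],
    [0.0004,0,-0.0001,0],
    [0.0004,0,-0.0001,0],
    [0.0004,0.0001,-0.0001,0],
    [0.0004,0,-0.0001,0],
    [0.0004,0.0001,-0.0001,0],
    [0.0004,0,-0.0001,0],
  ],
)

```text
clock: 23.88
position: [0.3249, -0.2918, 0.1421]
eef_rot: [-0.0, 1.0, 0.027, -0.0]
ft_force: [-0.2, -0.1, -1.0]
gripper_width: 0.0272
grip_force: 36.9
```

step_arm(
  targets=[
    [0.0004,0,-0.0001,0],
    [0.0004,0,-0.0001,0],
    [0.0004,0,-0.0001,0],
    [0.0004,0.0001,-0.0001,0],
    [0.0004,0,-0.0001,0],
    [0.0004,0,-0.0001,0],
    [0.0004,0.0001,-0.0001,0],
    [0.0004,0,-0.0001,0],
    [0.0004,0.0001,-0.0001,0],
    [0.0004,0,-0.0001,0],
  ],
)

```text
clock: 24.72
position: [0.3289, -0.2915, 0.1411]
eef_rot: [0.0, 1.0, 0.027, -0.0]
ft_force: [-0.3, -1.0, -0.4]
gripper_width: 0.0275
grip_force: 36.9
```

step_arm(
  targets=[
    [0.0008,0,-0.0002,0],
    [0.0008,0.0001,-0.0002,0],
    [0.0008,0,-0.0002,0],
    [0.0008,0.0001,-0.0002,0],
    [0.0008,0,-0.0002,0],
    [0.0008,0.0001,-0.0002,0],
    [0.0008,0,-0.0002,0],
    [0.0008,0.0001,-0.0002,0],
    [0.0008,0,-0.0002,0],
    [0.0008,0.0001,-0.0002,0],
  ],
)

```text
clock: 25.55
position: [0.337, -0.291, 0.1391]
eef_rot: [0.0, 1.0, 0.027, 0.0]
ft_force: [0.3, 0.4, -0.6]
gripper_width: 0.0274
grip_force: 36.9
```

step_arm(
  targets=[
    [0.0008,0,-0.0002,0],
    [0.0008,0.0001,-0.0002,0],
    [0.0008,0,-0.0002,0],
    [0.0008,0.0001,-0.0002,0],
    [0.0008,0,-0.0002,0],
    [0.0008,0,-0.0002,0],
    [0.0008,0.0001,-0.0003,0],
    [0.0008,0,-0.0002,0],
    [0.0008,0.0001,-0.0003,0],
    [0.0008,0,-0.0002,0],
  ],
)

```text
clock: 26.38
position: [0.345, -0.2906, 0.1368]
eef_rot: [0.0, 1.0, 0.027, 0.0]
ft_force: [0.8, -0.4, -1.2]
gripper_width: 0.0273
grip_force: 36.9
```

step_arm(
  targets=[
    [0.0008,0,-0.0002,0],
    [0.0008,0.0001,-0.0002,0],
    [0.0008,0,-0.0002,0],
    [0.0008,0.0001,-0.0002,0],
    [0.0008,0,-0.0002,0],
    [0.0008,0,-0.0002,0],
    [0.0008,0.0001,-0.0002,0],
    [0.0008,0,-0.0002,0],
    [0.0008,0.0001,-0.0002,0],
    [0.0008,0,-0.0002,0],
  ],
)

```text
clock: 27.22
position: [0.3529, -0.2902, 0.1348]
eef_rot: [-0.0, 1.0, 0.027, -0.0]
ft_force: [0.2, 0.1, -0.6]
gripper_width: 0.0275
grip_force: 36.9
```

step_arm(
  targets=[
    [0.0008,0,-0.0002,0],
    [0.0008,0.0001,-0.0002,0],
    [0.0008,0,-0.0002,0],
    [0.0008,0.0001,-0.0002,0],
    [0.0008,0,-0.0003,0],
    [0.0008,0,-0.0002,0],
    [0.0008,0.0001,-0.0003,0],
    [0.0008,0,-0.0002,0],
    [0.0008,0.0001,-0.0003,0],
    [0.0008,0,-0.0002,0],
  ],
)

```text
clock: 28.05
position: [0.3609, -0.2898, 0.1325]
eef_rot: [-0.0, 1.0, 0.027, -0.0]
ft_force: [-0.2, 0.8, -0.8]
gripper_width: 0.0271
grip_force: 36.9
```

```bash
python3 - <<'E'
from h import *
s=save("side","pics/s7.png")
cv2.imwrite("pics/c7.png",cv2.resize(s[235:285,395:455],(600,500),interpolation=cv2.INTER_CUBIC)[:,:,::-1])
E
```

```text
(no output)
```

View pics/c7.png

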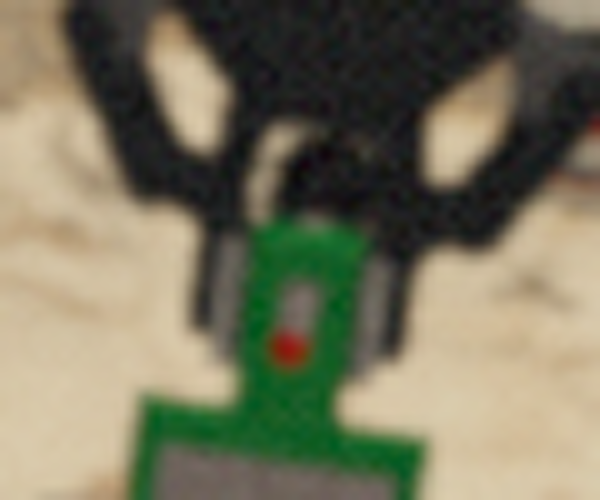

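step_arm(
  targets=[
    [0.0003,0,-0.0001,0],
    [0.0003,0,0,0],
    [0.0003,0,-0.0001,0],
    [0.0003,0.0001,-0.0001,0],
    [0.0003,0,-0.0001,0],
    [0.0003,0,-0.0001,0],
    [0.0003,0,0,0],
    [0.0003,0,-0.0001,0],
    [0.0003,0.0001,-0.0001,0],
    [0.0003,0,-0.0001,0],
  ],
)

```text
clock: 28.93
position: [0.3639, -0.2896, 0.1318]
eef_rot: [-0.0, 1.0, 0.027, -0.0]
ft_force: [0.4, 0.4, -0.5]
gripper_width: 0.0275
grip_force: 36.9
```

step_arm(
  targets=[
    [0.0002,0,0,0],
    [0.0002,0,-0.0001,0],
    [0.0002,0,0,0],
    [0.0002,0,-0.0001,0],
    [0.0002,0,0,0],
    [0.0002,0,-0.0001,0],
    [0.0002,0,-0.0001,0],
    [0.0002,0,0,0],
    [0.0002,0,-0.0001,0],
    [0.0002,0,0,0],
  ],
)

```text
clock: 29.77
position: [0.3659, -0.2896, 0.1313]
eef_rot: [-0.0, 1.0, 0.027, 0.0]
ft_force: [0.3, 0.3, 0.2]
gripper_width: 0.0272
grip_force: 36.9
```

step_arm(
  targets=[
    [0.0002,0,0,0],
    [0.0002,0,-0.0001,0],
    [0.0002,0,0,0],
    [0.0002,0,-0.0001,0],
    [0.0002,0,0,0],
    [0.0001,0,-0.0001,0],
    [0.0001,0,0,0],
    [0.0001,0,0,0],
    [0.0001,0,-0.0001,0],
    [0.0001,0,0,0],
  ],
)

```text
clock: 30.6
position: [0.3664, -0.2894, 0.1308]
eef_rot: [-0.0, 1.0, 0.027, -0.001]
ft_force: [-10.1, -2.6, 5.3]
gripper_width: 0.0273
grip_force: 37.4
```

step_arm(
  targets=[
    [-0.0002,0,0,0],
    [-0.0002,0,0,0],
    [-0.0002,0,0,0],
    [-0.0002,0,0,0],
    [0,0,0,0],
    [0,0,-0.0002,0],
    [0,0,-0.0002,0],
    [0,0,-0.0002,0],
    [0,0,0,0],
    [0,0,0,0],
  ],
)

```text
clock: 31.43
position: [0.3663, -0.2895, 0.1302]
eef_rot: [-0.0, 1.0, 0.027, -0.0]
ft_force: [-4.7, 0.1, 1.8]
gripper_width: 0.0272
grip_force: 37.1
```

step_arm(
  targets=[
    [-0.0002,0,-0.0002,0],
    [-0.0001,0,-0.0002,0],
    [0,0,-0.0002,0],
    [0,0,-0.0002,0],
    [0,0,-0.0002,0],
    [0,0,0,0],
    [0,0,0,0],
    [0,0,0,0],
    [0,0,0,0],
    [0,0,0,0],
  ],
)

```text
clock: 32.27
position: [0.3663, -0.2896, 0.1295]
eef_rot: [0.0, 1.0, 0.027, 0.0]
ft_force: [-4.5, 1.4, 9.0]
gripper_width: 0.027
grip_force: 37.9
```

step_arm(
  targets=[
    [0,0,0.0003,0],
    [0,0,0.0003,0],
    [0,0,0,0],
    [0,0,0,0],
    [0,0,0,0],
    [0,0,0,0],
    [0,0,0,0],
    [0,0,0,0],
    [0,0,0,0],
    [0,0,0,0],
  ],
)

```text
clock: 33.1
position: [0.3663, -0.2896, 0.1298]
eef_rot: [-0.0, 1.0, 0.027, -0.0]
ft_force: [-2.2, 1.7, 1.8]
gripper_width: 0.0274
grip_force: 37.1
```

step_arm(
  targets=[
    [0,0,0,0],
    [0,0,0,0],
    [0,0,0,0],
    [0,0,0,0],
    [0,0,0,0],
    [0,0,0,0],
    [0,0,0,0],
    [0,0,0,0],
    [0,0,0,0],
    [0,0,0,0],
  ],
  grip=0.5,
)

```text
clock: 33.93
position: [0.3663, -0.2896, 0.1299]
eef_rot: [-0.0, 1.0, 0.027, -0.0]
ft_force: [0.5, 0.3, -0.7]
gripper_width: 0.0427
grip_force: 0.0
```

```bash
python3 - <<'E'
from h import *
s=save("side","pics/s8.png")
cv2.imwrite("pics/c8.png",cv2.resize(s[235:305,395:465],(560,560),interpolation=cv2.INTER_CUBIC)[:,:,::-1])
E
```

```text
(no output)
```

View pics/c8.png

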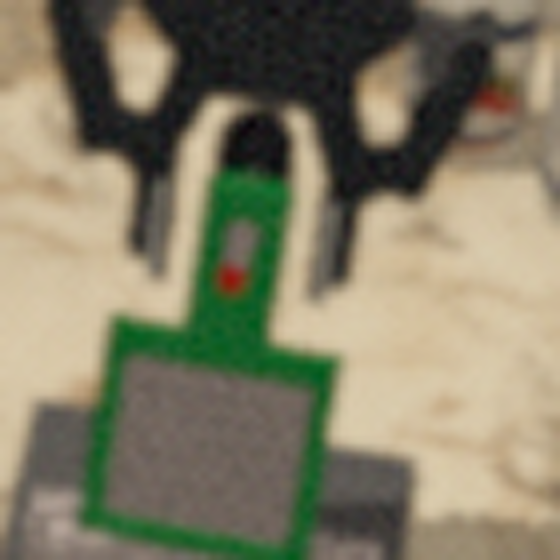

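step_arm(
  targets=[
    [0,0,0.003,0],
    [0,0,0.005,0],
    [0,0,0.007,0],
    [0,0,0.009,0],
    [0,0,0.012,0],
    [0,0,0.015,0],
    [0,0,0.015,0],
    [0,0,0.015,0],
    [0,0,0.015,0],
    [0,0,0.01,0],
  ],
)

```text
clock: 34.82
position: [0.3665, -0.2899, 0.2382]
eef_rot: [0.001, 1.0, 0.027, 0.001]
ft_force: [-0.6, -0.3, -0.6]
gripper_width: 0.0429
grip_force: 0.0
```

step_arm(
  targets=[
    [0,0.015,0,0],
    [0,0.02,0,0],
    [0,0.02,0,0],
    [0,0.02,0,0],
    [0,0.02,0,0],
    [0,0.02,0,0],
    [0,0.02,0,0],
    [0,0.01,0,0],
    [0,0,0,0],
    [0,0,0,0],
  ],
)

```text
clock: 35.65
position: [0.3664, -0.1445, 0.2361]
eef_rot: [0.0, 1.0, 0.027, 0.0]
ft_force: [0.5, 0.2, 0.6]
gripper_width: 0.0425
grip_force: 0.0
```

step_arm(
  targets=[
    [0,0,0,0],
    [0,0,0,0],
    [0,0,0,0],
    [0,0,0,0],
    [0,0,0,0],
    [0,0,0,0],
    [0,0,0,0],
    [0,0,0,0],
    [0,0,0,0],
    [0,0,0,0],
  ],
)

```text
clock: 36.48
position: [0.3663, -0.1446, 0.2359]
eef_rot: [-0.0, 1.0, 0.027, -0.0]
ft_force: [-0.8, 0.5, 0.3]
gripper_width: 0.0426
grip_force: 0.0
```

```bash
python3 - <<'E'
from h import *
t=save("top","pics/t9.png");s=save("side","pics/s9.png");c=lambda im,x,y:cv2.resize(im[y:y+70,x:x+70],(400,400),interpolation=cv2.INTER_CUBIC)[:,:,::-1]
cv2.imwrite("pics/c9.png",np.hstack([c(s,395,235),c(t,380,230)]))
u=r.camera("side");print("ball",red(u,415,260,20,20),"was 423.58 269.27; motion",np.abs(u[235:305,395:465].astype(int)-s[235:305,395:465]).mean())
E
```

```text
ball (np.float64(423.4673202614379), np.float64(269.2124183006536)) was 423.58 269.27; motion 1.9323809523809523
```

View pics/c9.png

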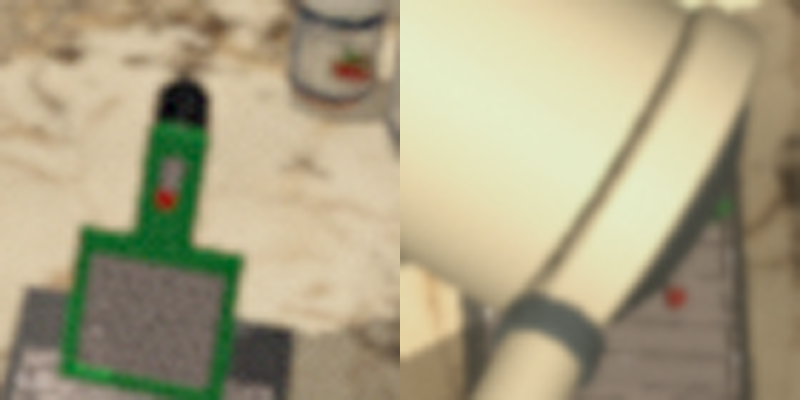

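The grater hangs upright on the rod and the ball is where it was, at (423.5,269.2). I'll let it settle once more and then hand in.

step_arm(
  targets=[
    [0,0,0,0],
    [0,0,0,0],
    [0,0,0,0],
    [0,0,0,0],
    [0,0,0,0],
    [0,0,0,0],
    [0,0,0,0],
    [0,0,0,0],
    [0,0,0,0],
    [0,0,0,0],
  ],
)

```text
clock: 37.47
position: [0.3663, -0.1446, 0.2359]
eef_rot: [-0.0, 1.0, 0.027, -0.0]
ft_force: [0.4, -0.0, -0.2]
gripper_width: 0.0427
grip_force: 0.0
```

```bash
python3 -c "
from h import *
print(r.hand_in())"
```

```text
the job is handed in; nothing more can be done
None
```

I handed the job in at about 37 s: the hook was pushed onto its stop at about 10 N, and the grater was slid home until it bore on what I took to be the flange at about 12 N, then released. In the last picture it hung upright with the hook unmoved; no verdict came back.

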